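# Scrub out the rinsing cup at the jeweller's bench

## Robot

A 6-joint arm with a two-finger parallel gripper is mounted at the origin on the work surface. World frame = base frame: x ahead of the robot, y to its left, z up, the work surface at z = 0. Lengths are in m, angles in rad, forces in N, time in s.
With the tool pointing down it reaches from about 0.4 to 0.825 m from the base axis. Payload 7 kg.
Tool frame: the origin (TCP) lies between the finger pads, 19 mm behind the fingertips; this is the grasp point; z points along the fingers, y is the direction in which the jaws open and shut (so a half turn about z gives the same grasp; the last joint's range is limited). The gripper opens to 85 mm and grips with 20 to 120 N. Pads are 22 mm wide; open, the fingers measure 114 mm over their backs; the gripper's body (76 mm by 85 mm) begins 54 mm behind the grasp point. The pads swing forward as they close: fully open they stand 13 mm farther back than shut.
Start: joints at [1.609, 0.359, 0.012, 0, -1.224, -0.288], TCP at [0.167, 0.654, 0.25] pointing down, gripper open.
Joint ranges: [-3.07, 3.07], [-1.43, 2.12], [-1.02, 1.25], [-3.03, 1.67], [-3.05, -0], [-3.03, 3.03]. Speed limits (rad/s): [2.39, 2.39, 3.01, 3.14, 3.14, 3.14].

## Interface

Orientations are given as a unit quaternion [w, x, y, z].
In Python, from rig import env gives the robot as it stands. The module is installed in compiled form; this text tells all that it offers.
- The arm moves only by the tool play_rows, never from a script. Its argument "commands" is a list of rows, each a list of 7 numbers: the turn, a rotation vector about the tool's x, y, z in degrees, then the shift along the tool's x, y, z in m, then the opening, from 0 (shut) to 1 (fully open). A call has exactly 5 rows; each row shifts and turns the commanded pose from where the row before left it, along the tool's axes as they then stand; what a row does not reach is not made up. A row lasts 1/10 s, in which the tool goes at most 50 mm and 8.59 degrees, less where a joint would pass 70% of its speed; a pose out of reach is approached as far as the arm can. A call is refused whole if a number of a shift passes 0.05 or a number of a turn 8.59, either way. A call with a gripper value outside its range is refused whole. The fingers move at their own pace and stop on an object; "grip_force" is the grip in N (left out, the last holds). Time passes only in rows, so rows that do not move let the fingers close, or fill a call up. It gives the time, the measured TCP pose, the force and the opening at its end, in the units of the state.
- env.sense(): the state, without advancing time (a new reading comes with each control period).
- env.grab_frame(name): name is "scene" or "top" or "wrist"; returns the picture (480x640x3 uint8, red, green, blue); there is no depth.
- env.camera_model(name): a dict with "vfov" (degrees; the focal length in pixels is half the picture's height over the tangent of half this angle, whatever the lens; pixels are square), "cx", "cy" (the principal point, pixels), "position" and "rotation" of the camera in the world. Camera axes: x right, y down, z forward; pixel columns grow to the right and rows downward; lengths in m; the calibration is good to about 2 mm. A picture is of the moment at which its call begins: read the wrist's pose just before it. camera_model takes no time and is no camera call; for the wrist camera it gives the pose at the moment of the call.
- env.sign_off(): hands the job in, once; it reports no verdict.
The state is a dict: "clock": time; "q": joint angles; "qvel": joint speeds; "joint_torque": joint torques, N m; "ee_pos": TCP position; "ee_rot": TCP orientation; "force": force on the tool from outside, world axes, zero at the start; "moment": the same for the moment, N m; "opening": finger opening in m.
Only numpy, scipy, OpenCV 4.12 (cv2) and the standard library are available. Lean on these libraries where they do the work, as an engineer would, in place of code of your own. Each camera call takes 0.05 s, during which the arm holds its last target. There are 200 camera calls.

## Task

Lift the long brush up past the sprung catch of its red clip and draw it out, then scrub the inside of the white cup with three full up-and-down strokes, each going down to the floor of the cup and back up until the bristles reach the rim but are still in the cup, without ramming, tipping or carrying off the cup. Then put the brush bristles down in the blue jar, let go of it, and leave everything else on the bench as it is.

Things in the scene. Friction and masses are not known exactly. Their poses are not given: they have to be found in the camera images.
- brush: Loose long brush, 200 mm, about 140 g, hanging upright in the red clip, bristles down. Origin: its bottom tip; +z up its axis. Straw-coloured bristle head 2 to 62 mm above the tip, 66 mm across, springy at every side (gives up to 14 mm) and tapered at both ends; it squeezes into and slides in the cup with 1 to 3 N. Steel stem 8 mm thick from 66 to 115 mm.
- brush_handle (a point): Point on the brush's axis 165 mm above its tip, on the round wooden handle (24 mm across, 131 to 200 mm above the tip): grip here from above, tool pointing down, from any side.
- brush_collar (a point): Point on the brush's axis 115 mm above its tip: underside of the black collar, 36 mm across, 16 mm high, its upper part a cone. The collar rests on the fork.
- rack: Tool rail fixed to the bench: base plate, two posts, an aluminium bar 250 mm long along its y, and a red fork (slot 12 mm wide, open towards the rack's -x, roughly towards the robot) that holds the brush. Origin: on the bench under the rail; z up. The brush hangs at rack x = -60 mm, y = 0, tip 30 mm above the bench. Nothing on it is over 168 mm high.
- rack_seat (a point): Point on the fork's top, 145 mm above the bench, under the brush's collar; axes as the rack's. Two brass sprung catches (at +y and -y) sit over the collar: lifting straight up slowly spreads them, 5 to 15 N; the collar is past them after 22 mm. Then, held 25 to 40 mm up, draw the brush level along the rack's -x; 70 mm clears fork, lip (10 mm high) and head.
- cup: Loose white stoneware cup, 68 mm outside, 56 mm inside diameter, 118 mm high, inner floor 6 mm above its underside, about 0.5 kg, standing open on the bench. Origin: centre of its underside; z up. It stands on the left or on the right of the bench, the blue jar on the other side.
- jar: Loose blue glazed drip jar, 96 mm outside, 86 mm inside diameter, 95 mm high, inner floor 8 mm above its underside, about 0.8 kg, empty and open. Origin: centre of its underside; z up. The brush let go in it leans on its rim.
- block: Bystander, to be left alone: black rubber polishing block, 70 x 150 x 32 mm, lying on the cork board.
- bowl: Bystander, to be left alone: stainless steel bowl, 170 mm across, 55 mm high.
- pot: Bystander, to be left alone: small lidded clear glass jar, 44 mm across, 40 mm high.
- anvil: Bystander, to be left alone: square steel bench block, 60 x 60 x 22 mm.
- hammer: Bystander, to be left alone: hammer lying flat.
- paddle: Bystander, to be left alone: spatula lying flat.

How it is judged:
On the way, in this order (a step that is already met when the one before it is completed fails the run):
1. the brush is lifted past the sprung catch and clear of the clip (distance between brush_handle and rack_seat above 0.125 m), for 0.1 s.
2. first stroke: the brush tip is pushed down to within 14 mm of the inner floor of the white cup (horizontal distance between brush and cup below 0.02 m and z of brush in the frame of cup between 0 and 0.02 m), for 0.05 s.
3. first stroke: the brush is drawn up, tip 40 to 104 mm above the inner floor, still in the cup (horizontal distance between brush and cup below 0.02 m and z of brush in the frame of cup between 0.046 and 0.11 m), for 0.05 s.
4. second stroke: the brush tip is pushed down to within 14 mm of the inner floor of the white cup (all of step 2), for 0.05 s.
5. second stroke: the brush is drawn up, tip 40 to 104 mm above the inner floor, still in the cup (all of step 3), for 0.05 s.
6. third stroke: the brush tip is pushed down to within 14 mm of the inner floor of the white cup (all of step 4), for 0.05 s.
7. third stroke: the brush is drawn up, tip 40 to 104 mm above the inner floor, still in the cup (all of step 5), for 0.05 s.
At the end, for the whole second after the job is handed in: The brush stands or leans bristles down in the blue jar (tip inside the jar, less than 35 mm above its underside, brush within 45 degrees of upright), at rest; cup and jar stand upright on the bench (within 6 degrees), each within 50 mm of where it started (horizontal distance between brush and jar below 0.045 m and z of brush in the frame of jar between 0 and 0.035 m and angle between brush's own z axis and vertical below 0.8 rad and linear speed of brush below 0.03 m/s and angle between each of cup, jar's own z axis and vertical below 0.1 rad and height (world z) of each of cup, jar below 0.01 m and distance of each of cup, jar from where it was at the start of the episode below 0.05 m); the robot touches nothing.
It fails at once if the cup is tipped by more than about 17 degrees (angle between cup's own z axis and vertical above 0.3 rad).
It fails at once if the cup is lifted more than 20 mm (height (world z) of cup above 0.02 m).
It fails at once if the brush is rammed into the cup with more than 30 N (contact force between brush and cup above 30 N).
It fails at once if another thing on the bench is knocked or moved by more than 30 mm (distance of any of block, bowl, pot, anvil, hammer, paddle from where it was at the start of the episode above 0.03 m).
It also fails if it takes over 61 s, if anything falls off the work surface, if the arm or the gripper's body presses on something with over 40 N, if the wrist force passes 120 N, or if a joint passes its speed limit or range.

## Working session

There is one attempt and no reset: what is moved stays moved. The work goes in short steps, Python scripts to look and compute and a tool call to move; the robot and the scene stay as the last step left them, time stands still between calls to the robot, and variables do not carry over. Pictures are saved under pics/ and viewed, about 8 in all and at most 12, crops included, and the job is handed in when it is done.

Besides the shell and the picture viewer there is one more tool, called after ">>>" in YAML: its name, and indented under it one key for each argument. play_rows: Moves the arm, as the interface text tells. Its arguments: {"type":"object","properties":{"commands":{"type":"array"},"grip_force":{"type":"number"}},"required":["commands"]}

```bash
mkdir -p pics
cat > h.py <<'E'
import numpy as np, cv2
from rig import env
def save(n,f): cv2.imwrite(f'pics/{f}.png',cv2.cvtColor(env.grab_frame(n),cv2.COLOR_RGB2BGR))
def ray(n,u,v,cm=None):
    c=cm or env.camera_model(n); f=240/np.tan(np.radians(c['vfov'])/2)
    R=np.array(c['rotation']); 
    if R.shape!=(3,3):
        from scipy.spatial.transform import Rotation as Ro
        R=Ro.from_quat(R,scalar_first=True).as_matrix()
    return np.array(c['position']), R@np.array([(u-c['cx'])/f,(v-c['cy'])/f,1])
def atz(n,u,v,z):
    p,d=ray(n,u,v); return p+d*(z-p[2])/d[2]
def proj(n,P):
    c=env.camera_model(n); f=240/np.tan(np.radians(c['vfov'])/2)
    from scipy.spatial.transform import Rotation as Ro
    R=np.array(c['rotation']); R=R if R.shape==(3,3) else Ro.from_quat(R,scalar_first=True).as_matrix()
    q=R.T@(np.array(P)-c['position']); return [f*q[0]/q[2]+c['cx'],f*q[1]/q[2]+c['cy']]
E
python3 - <<'E'
from h import *
save('scene','scene1'); save('top','top1')
for n in('scene','top','wrist'): print(n,env.camera_model(n))
print(env.sense())
E
```

```text
scene {'vfov': 42.1411344049245, 'cx': 311.7756274158353, 'cy': 235.89512244638286, 'position': array([ 1.34888343, -0.99661083,  1.11281115]), 'rotation': array([-0.41990294,  0.83658859,  0.31935626, -0.14769101])}
top {'vfov': 49.769049367740664, 'cx': 308.05394548768743, 'cy': 235.66325094291065, 'position': array([ 0.29547622, -0.02000705,  1.47452685]), 'rotation': array([-0.06145301,  0.71434878, -0.69527815,  0.05017608])}
wrist {'vfov': 61.719256317051574, 'cx': 317.3096498203969, 'cy': 238.5993451357238, 'position': array([0.23948317, 0.63342332, 0.3737552 ]), 'rotation': array([-0.09133523, -0.60653365,  0.78107312,  0.11704529])}
{'clock': 0.1, 'q': array([ 1.60909109e+00,  3.59316408e-01,  1.11544239e-02, -3.49743826e-04,
       -1.22410002e+00, -2.88091590e-01]), 'qvel': array([ 9.00703201e-05, -8.32018595e-04,  3.20633593e-03,  1.43491445e-03,
       -3.86576029e-04, -3.25202280e-04]), 'joint_torque': array([-1.01595881e-03, -5.84765589e+01,  2.94111300e+01,  6.95437476e+00,
       -3.11233554e-03,  6.53032060e-06]), 'ee_pos': array([0.16678038, 0.65364975, 0.2491509 ]), 'ee_rot': array([ 7.49815818e-04,  9.92202628e-01, -1.24632982e-01, -4.31747475e-05]), 'force': array([0.69044775, 0.28677107, 0.12870644]), 'moment': array([0.03232913, 0.01521269, 0.08050836]), 'opening': 0.08536271701648691}
```

View pics/top1.png

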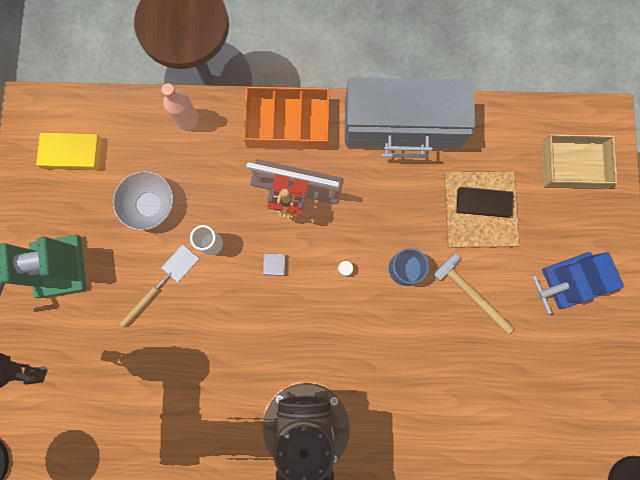

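View pics/scene1.png

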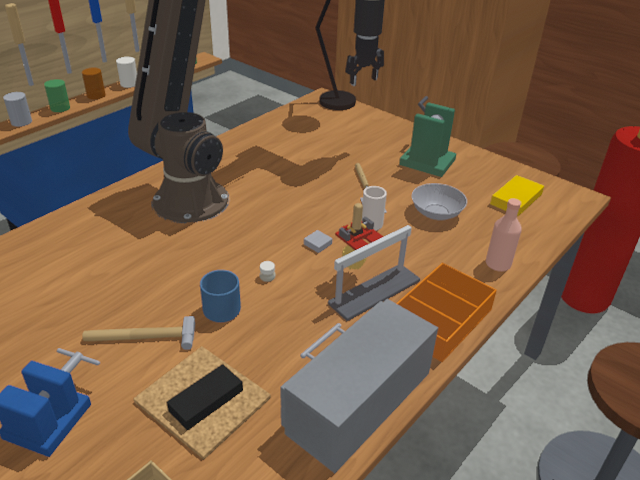

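The top view shows the cup at about (205,240), the jar at (409,267), the brush at (286,197), and the bar from (250,167) to (341,190). The scene view shows the same layout. Next I'll enlarge crops.

Run:
```python
import cv2,numpy as np
t=cv2.imread('pics/top1.png');s=cv2.imread('pics/scene1.png')
A=cv2.resize(t[150:300,180:350],None,fx=4,fy=4,interpolation=cv2.INTER_CUBIC)  #680x600
B=cv2.resize(s[170:320,320:440],None,fx=4,fy=4,interpolation=cv2.INTER_CUBIC)
C=cv2.resize(t[235:300,380:440],None,fx=4,fy=4,interpolation=cv2.INTER_CUBIC)
D=cv2.resize(s[260:330,190:250],None,fx=4,fy=4,interpolation=cv2.INTER_CUBIC)
def grid(I,x0,y0):
    for k in range(0,I.shape[1],40): 
        cv2.line(I,(k,0),(k,5 if k%80 else 10),(0,0,255),1)
        if k%80==0: cv2.putText(I,str(x0+k//4),(k,22),0,.4,(0,0,255),1)
    for k in range(0,I.shape[0],40):
        cv2.line(I,(0,k),(8,k),(0,0,255),1); cv2.putText(I,str(y0+k//4),(10,k+4),0,.35,(0,0,255),1)
grid(A,180,150);grid(B,320,170);grid(C,380,235);grid(D,190,260)
cv2.imwrite('pics/A.png',A)
R=np.zeros((600,740,3),np.uint8);R[:600,:480]=B;R[:260,490:730]=C;R[300:580,490:730]=D
cv2.imwrite('pics/B.png',R)
```

```text
(no output)
```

View pics/A.png

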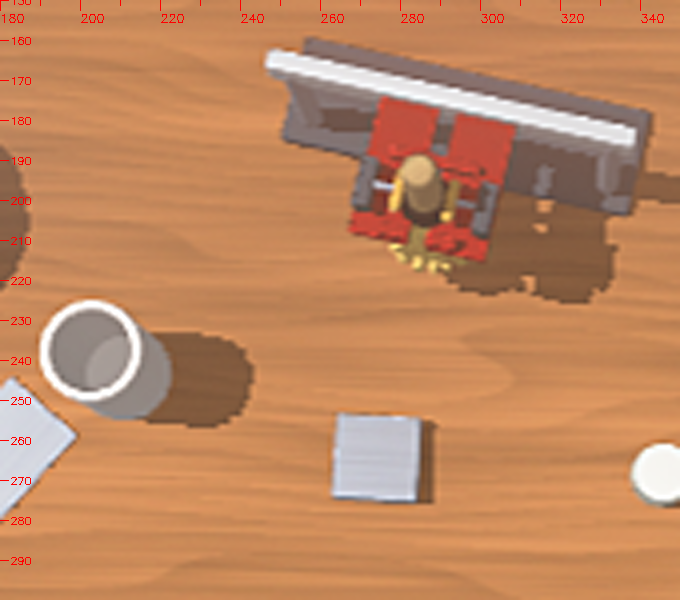

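View pics/B.png

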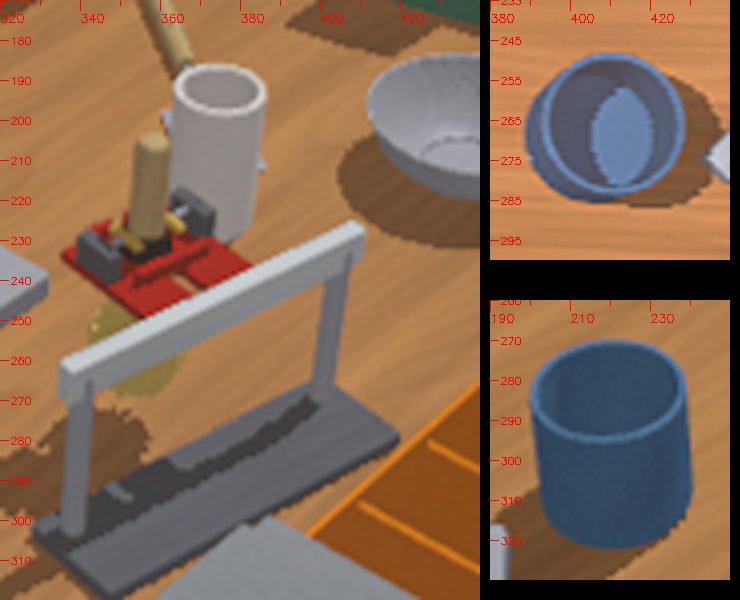

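Run:
```python
from h import *
def tri(a,b):
    p,d=ray('top',*a);q,e=ray('scene',*b);d=d/np.linalg.norm(d);e=e/np.linalg.norm(e)
    s=np.linalg.lstsq(np.c_[d,-e],q-p,rcond=None)[0]
    return (p+d*s[0]+q+e*s[1])/2,np.linalg.norm(p+d*s[0]-q-e*s[1])
for n,a,b,z in(('cup',(202.6,237.6),(374.9,192.5),.118),('jar',(410.9,265.8),(219.5,282.7),.095),('handletop',(284.5,192),(358.5,205),.230)):
    print(n,atz('top',*a,z)[:2],atz('scene',*b,z)[:2],tri(a,b))
a=atz('top',247,165,.165);b=atz('top',339,184,.165);print(a,b,np.linalg.norm(a-b),np.degrees(np.arctan2(*(b-a)[:2])))
for n,u,v,z in(('handle base',286.5,201,.131),('anvilTL',264,253,.022),('BR',284,275,.022),('pot',346,268,.04),('paddle tip',198,259,.005),('hammerhead',448,266,.02),('bowl',143,201,.055),('slotback',289,176,.145),('slotfrontL',283,212,.145),('slotfrontR',286,211,.145)):print(n,atz('top',u,v,z)[:2])
from scipy.spatial.transform import Rotation as Ro
print(Ro.from_quat(env.sense()['ee_rot'],scalar_first=True).as_matrix().round(3))
```

```text
cup [0.49885907 0.28517654] [0.49696128 0.28923219] (array([0.49895493, 0.28505446, 0.12071206]), np.float64(0.001354631361195703))
jar [ 0.44074822 -0.2714489 ] [ 0.43915586 -0.26783553] (array([ 0.44099669, -0.27034353,  0.09771638]), np.float64(0.0016189500781633817))
handletop [0.60123151 0.06397067] [0.59694512 0.0697518 ] (array([0.60048363, 0.0639823 , 0.23442691]), np.float64(0.0008977619001038239))
[0.68746676 0.16939766 0.165     ] [ 0.64207171 -0.07278864  0.165     ] 0.24640396074032758 -169.3837447809506
handle base [0.60112796 0.06446119]
anvilTL [0.47371181 0.12981244]
BR [0.41295739 0.07095346]
pot [ 0.43559563 -0.10174438]
paddle tip [0.45349963 0.3200652 ]
hammerhead [ 0.45086478 -0.3890614 ]
bowl [0.60829293 0.47424132]
slotback [0.66594939 0.05930328]
slotfrontL [0.56819271 0.07174072]
slotfrontR [0.57106706 0.06396117]
[[ 0.969 -0.247 -0.   ]
 [-0.247 -0.969 -0.001]
 [ 0.     0.001 -1.   ]]
```

>>> play_rows:
  commands:
    - [0,0,0,0.0282,0.0231,-0.01,1]
    - [0,0,0,0.0282,0.0231,-0.01,1]
    - [0,0,0,0.0282,0.0231,-0.01,1]
    - [0,0,0,0.0282,0.0231,-0.01,1]
    - [0,0,0,0.0282,0.0231,-0.01,1]

```text
clock: 0.6
ee_pos: [0.2755, 0.5058, 0.3]
ee_rot: [0.0, 0.992, -0.124, -0.0]
force: [0.9, 0.7, -0.0]
opening: 0.0854
```

>>> play_rows:
  commands:
    - [0,0,0,0.0282,0.0231,0,1]
    - [0,0,0,0.0282,0.0231,0,1]
    - [0,0,0,0.0282,0.0231,0,1]
    - [0,0,0,0.0282,0.0231,0,1]
    - [0,0,0,0.0282,0.0231,0,1]

```text
clock: 1.1
ee_pos: [0.3835, 0.359, 0.2998]
ee_rot: [0.0, 0.992, -0.125, -0.0]
force: [1.7, -0.3, -0.8]
opening: 0.0856
```

>>> play_rows:
  commands:
    - [0,0,0,0.0282,0.0231,0,1]
    - [0,0,0,0.0282,0.0231,0,1]
    - [0,0,0,0.0282,0.0231,0,1]
    - [0,0,0,0.0282,0.0231,0,1]
    - [0,0,0,0.0282,0.0231,0,1]

```text
clock: 1.6
ee_pos: [0.4916, 0.2123, 0.2998]
ee_rot: [0.0, 0.992, -0.125, -0.0]
force: [0.9, 1.4, -0.6]
opening: 0.0855
```

>>> play_rows:
  commands:
    - [0,0,0,0.0282,0.0231,0,1]
    - [0,0,0,0.0282,0.0231,0,1]
    - [0,0,0,0.0282,0.0231,0,1]
    - [0,0,0,0.0282,0.0231,0,1]
    - [0,0,0,0,0,0,1]

```text
clock: 2.1
ee_pos: [0.579, 0.0933, 0.299]
ee_rot: [0.001, 0.992, -0.126, -0.001]
force: [-0.4, 0.4, -0.6]
opening: 0.0854
```

Run:
```python
from h import *
c=env.camera_model('wrist');np.save('cw.npy',c,allow_pickle=True)
s=env.sense();save('wrist','w1');print(s['ee_pos'],s['ee_rot'],s['q'],s['clock'],s['force'])
for P in([.6,.0655,.23],[.6,.0655,.145],[.498,.286,.118]):print(proj('wrist',P))
```

```text
[0.57896154 0.09328191 0.29897318] [ 7.16104122e-04  9.91994101e-01 -1.26280574e-01 -6.38039883e-04] [ 4.93213949e-01  1.86749795e-01 -1.11998650e-01  4.43929008e-04
 -1.27391858e+00  8.24214730e-01] 2.1 [-0.41969869  0.40101894 -0.58137925]
[np.float64(359.4979560626144), np.float64(214.27455332635282)]
[np.float64(347.2257198397615), np.float64(185.35536206357042)]
[np.float64(126.25891986471078), np.float64(355.33531174360996)]
```

View pics/w1.png

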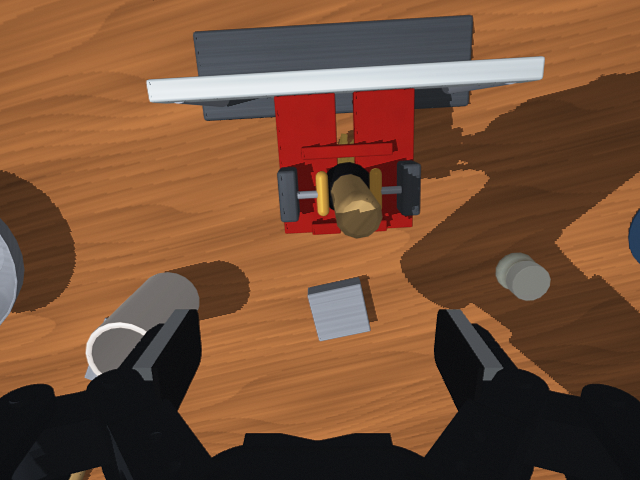

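The wrist view shows the handle top at about (358,218), within 4 px of the prediction, and the cup rim at about (119,351). The clip's catches are at (323,193) and (376,188).

Run:
```python
from h import *
c=np.load('cw.npy',allow_pickle=True).item()
def az(u,v,z):
    p,d=ray('wrist',u,v,c);return (p+d*(z-p[2])/d[2])[:2]
print(az(358.5,218,.23),az(119,351,.118))
a,b=az(148,82,.168),az(544,58,.168);print(a,b,np.linalg.norm(a-b),np.degrees(np.arctan2(b[0]-a[0],b[1]-a[1])))
a,b=az(285,233,.145),az(414,228,.145);print(a,b,(a+b)/2,np.degrees(np.arctan2(b[0]-a[0],b[1]-a[1])))
```

```text
[0.59915032 0.0651189 ] [0.50464967 0.28901049]
[0.69487625 0.16527592] [ 0.64911064 -0.06369884] 0.23350359888801675 -168.69712891578064
[0.57848023 0.11563578] [0.55878056 0.02472739] [0.5686304  0.07018159] -167.77316108624052
```

>>> play_rows:
  commands:
    - [0,0,0,0.009,0.0074,0,1]
    - [0,0,0,0.009,0.0074,0,1]
    - [0,0,0,0.009,0.0075,0,1]
    - [0,0,0,0,0,0.015,1]
    - [0,0,0,0,0,0.015,1]

```text
clock: 2.65
ee_pos: [0.5988, 0.0677, 0.27]
ee_rot: [-0.0, 0.992, -0.125, 0.0]
force: [0.0, -0.3, -0.4]
opening: 0.0854
```

>>> play_rows:
  commands:
    - [0,0,0,0,0,0.02,1]
    - [0,0,0,0,0,0.02,1]
    - [0,0,0,0,0,0.02,1]
    - [0,0,0,0,0,0.014,1]
    - [0,0,0,0,0,0,1]

```text
clock: 3.15
ee_pos: [0.5973, 0.0677, 0.194]
ee_rot: [0.001, 0.992, -0.125, -0.002]
force: [0.2, -0.2, 0.5]
opening: 0.0853
```

>>> play_rows:
  commands:
    - [0,0,0,0,0,0,0.5]
    - [0,0,0,0,0,0,0.35]
    - [0,0,0,0,0,0,0.2]
    - [0,0,0,0,0,0,0]
    - [0,0,0,0,0,0,0]
  grip_force: 60

```text
clock: 3.65
ee_pos: [0.5985, 0.068, 0.1968]
ee_rot: [-0.0, 0.992, -0.124, 0.001]
force: [-0.9, -1.1, 4.5]
opening: 0.0225
```

>>> play_rows:
  commands:
    - [0,0,0,0,0,0,0]
    - [0,0,0,0,0,0,0]
    - [0,0,0,0,0,0,0]
    - [0,0,0,0,0,0,0]
    - [0,0,0,0,0,0,0]
  grip_force: 60

```text
clock: 4.15
ee_pos: [0.5985, 0.068, 0.1968]
ee_rot: [-0.0, 0.992, -0.124, 0.0]
force: [-0.8, -0.4, 6.5]
opening: 0.0227
```

Run:
```python
from h import *
s=env.sense();print(s['ee_pos'],s['ee_rot'],s['force'],s['opening'])
```

```text
[0.59845756 0.0679567  0.19678053] [-4.48695800e-05  9.92223319e-01 -1.24469507e-01  4.74306086e-04] [-0.79371318 -0.44285202  6.51477304] 0.02266843948010249
```

>>> play_rows:
  commands:
    - [0,0,0,0,0,-0.003,0]
    - [0,0,0,0,0,-0.003,0]
    - [0,0,0,0,0,-0.003,0]
    - [0,0,0,0,0,-0.003,0]
    - [0,0,0,0,0,-0.003,0]
  grip_force: 90

```text
clock: 4.65
ee_pos: [0.5974, 0.068, 0.2102]
ee_rot: [0.0, 0.992, -0.125, -0.001]
force: [-1.5, -0.2, -6.0]
opening: 0.0219
```

>>> play_rows:
  commands:
    - [0,0,0,0,0,-0.003,0]
    - [0,0,0,0,0,-0.003,0]
    - [0,0,0,0,0,-0.003,0]
    - [0,0,0,0,0,-0.003,0]
    - [0,0,0,0,0,-0.003,0]

```text
clock: 5.15
ee_pos: [0.5985, 0.0682, 0.2267]
ee_rot: [-0.0, 0.992, -0.125, 0.0]
force: [-0.3, 0.9, -1.1]
opening: 0.0221
```

>>> play_rows:
  commands:
    - [0,0,0,0,0,-0.003,0]
    - [0,0,0,0,0,-0.002,0]
    - [0,0,0,0,0,0,0]
    - [0,0,0,0,0,0,0]
    - [0,0,0,0,0,0,0]

```text
clock: 5.65
ee_pos: [0.5981, 0.068, 0.2308]
ee_rot: [0.0, 0.992, -0.125, -0.0]
force: [-0.1, -0.1, -2.5]
opening: 0.0222
```

Run:
```python
from h import *
s=env.sense();save('scene','s2');t=env.sense();print(s['ee_pos'],s['force'],s['opening'])
I=cv2.imread('pics/s2.png');cv2.imwrite('pics/s2c.png',cv2.resize(I[130:290,290:430],None,fx=3.7,fy=3.7,interpolation=cv2.INTER_CUBIC))
p=s['ee_pos'];print(proj('scene',[p[0],p[1],p[2]-.167]),proj('scene',[p[0],p[1],p[2]-.05]),proj('scene',[.6,.0655,.145]))
```

```text
[0.59810058 0.06799663 0.23079253] [-0.08452732 -0.05164708 -2.51925571] 0.02218305931007125
[np.float64(354.3194696791999), np.float64(256.7680864322912)] [np.float64(357.1632421372756), np.float64(221.32553516539562)] [np.float64(356.25296671373206), np.float64(233.21825885056782)]
```

View pics/s2c.png

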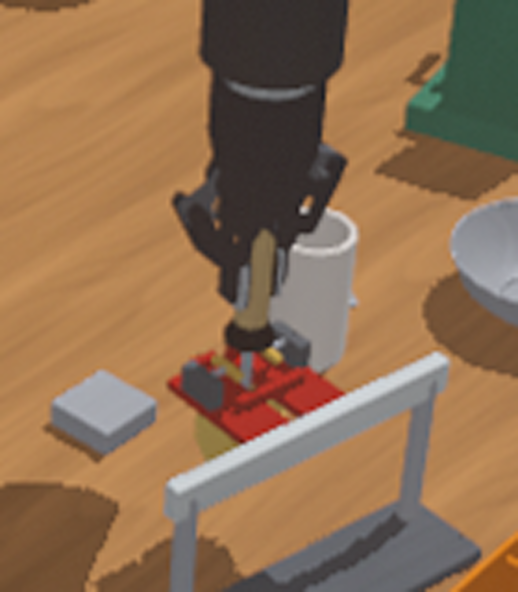

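Collar is above the catches, at (357,223) in scene pixels. Drawing the brush out.

>>> play_rows:
  commands:
    - [0,0,0,-0.006,0.0004,0,0]
    - [0,0,0,-0.01,0.0006,0,0]
    - [0,0,0,-0.01,0.0006,0,0]
    - [0,0,0,-0.01,0.0006,0,0]
    - [0,0,0,-0.01,0.0006,0,0]

```text
clock: 6.2
ee_pos: [0.5519, 0.0768, 0.2312]
ee_rot: [-0.0, 0.992, -0.124, 0.0]
force: [-0.3, 0.2, -2.3]
opening: 0.022
```

>>> play_rows:
  commands:
    - [0,0,0,-0.01,0.0006,0,0]
    - [0,0,0,-0.01,0.0006,0,0]
    - [0,0,0,-0.01,0.0006,0,0]
    - [0,0,0,-0.01,0.0006,0,0]
    - [0,0,0,-0.01,0.0006,0,0]

```text
clock: 6.7
ee_pos: [0.5029, 0.0863, 0.231]
ee_rot: [-0.0, 0.992, -0.125, 0.0]
force: [-0.7, 0.1, -1.9]
opening: 0.0222
```

>>> play_rows:
  commands:
    - [0,0,0,0,0,-0.015,0]
    - [0,0,0,0,0,-0.02,0]
    - [0,0,0,0,0,-0.02,0]
    - [0,0,0,0,0,-0.02,0]
    - [0,0,0,0,0,-0.01,0]

```text
clock: 7.2
ee_pos: [0.5039, 0.0864, 0.3178]
ee_rot: [-0.001, 0.992, -0.124, 0.001]
force: [0.9, 0.2, -0.7]
opening: 0.022
```

>>> play_rows:
  commands:
    - [0,0,0,-0.0069,-0.0241,0,0]
    - [0,0,0,-0.0069,-0.0241,0,0]
    - [0,0,0,-0.0069,-0.0241,0,0]
    - [0,0,0,-0.0069,-0.0241,0,0]
    - [0,0,0,-0.0069,-0.0241,0,0]

```text
clock: 7.7
ee_pos: [0.4995, 0.2123, 0.3155]
ee_rot: [0.0, 0.992, -0.125, -0.0]
force: [-0.4, -0.4, -1.4]
opening: 0.0224
```

>>> play_rows:
  commands:
    - [0,0,0,-0.0069,-0.0241,0,0]
    - [0,0,0,-0.0069,-0.0241,0,0]
    - [0,0,0,-0.0069,-0.0241,0,0]
    - [0,0,0,0,0,0,0]
    - [0,0,0,0,0,0,0]

```text
clock: 8.2
ee_pos: [0.4974, 0.2868, 0.3152]
ee_rot: [0.001, 0.992, -0.124, -0.0]
force: [-0.1, -0.2, -1.2]
opening: 0.0223
```

Run:
```python
from h import *
s=env.sense();p=s['ee_pos'];print(p,s['force'])
save('scene','s3');save('wrist','w3')
I=cv2.imread('pics/s3.png');J=cv2.imread('pics/w3.png')
a=cv2.resize(I[100:250,330:430],None,fx=4,fy=4,interpolation=cv2.INTER_CUBIC);b=cv2.resize(J,None,fx=.6,fy=.6,interpolation=cv2.INTER_AREA)
R=np.zeros((600,790,3),np.uint8);R[:,:400]=a;R[:288,405:789]=b;cv2.imwrite('pics/s3c.png',R)
for n in('scene','wrist'):
  print(n,[np.round(proj(n,[p[0],p[1],p[2]-z])) for z in(.167,.105,.05)],np.round(proj(n,[.4985,.2865,.118])))
```

```text
[0.49741143 0.28684543 0.31516889] [-0.09865017 -0.23668583 -1.24111048]
scene [array([375., 184.]), array([377., 166.]), array([379., 148.])] [375. 193.]
wrist [array([314., 221.]), array([313., 247.]), array([312., 283.])] [314. 210.]
```

View pics/s3c.png

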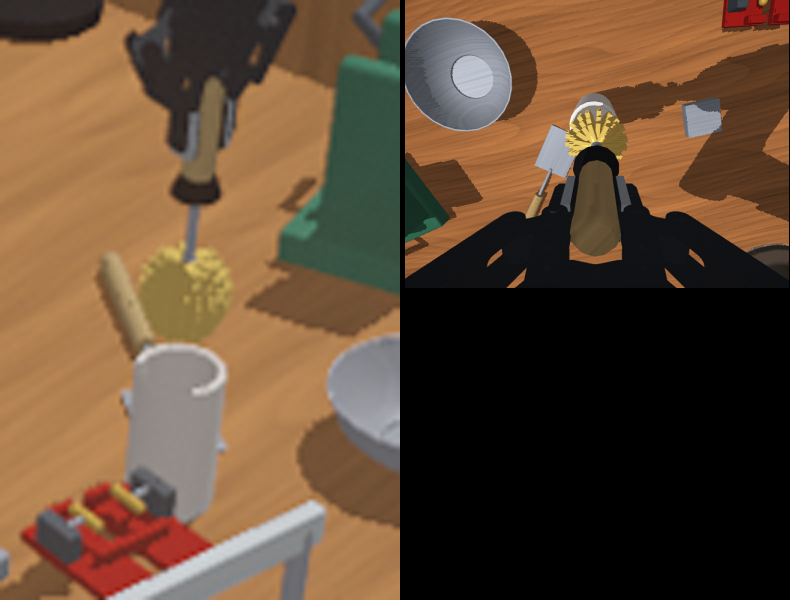

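In the scene view the brush hangs vertical. Its tip is at about (376,184) against a prediction of (375,184), and the cup rim is centred at about (375,193). The wrist view hints at a small sideways offset, so I'll enlarge it.

Run:
```python
import cv2
J=cv2.imread('pics/w3.png')
cv2.imwrite('pics/w3c.png',cv2.resize(J[140:300,240:400],None,fx=3.75,fy=3.75,interpolation=cv2.INTER_CUBIC))
```

```text
(no output)
```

View pics/w3c.png

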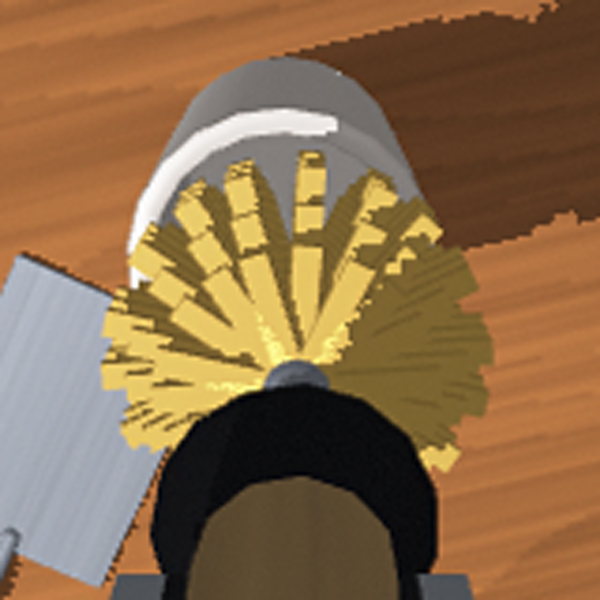

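Relative to the rim, the head sits about 2 to 4 mm to the right (tool +y). I'll correct by 2 mm and go down gently.

>>> play_rows:
  commands:
    - [0,0,0,0,-0.002,0,0]
    - [0,0,0,0,0,0.008,0]
    - [0,0,0,0,0,0.008,0]
    - [0,0,0,0,0,0.008,0]
    - [0,0,0,0,0,0.008,0]

```text
clock: 8.8
ee_pos: [0.4983, 0.2882, 0.2829]
ee_rot: [0.0, 0.992, -0.125, -0.0]
force: [0.5, 0.7, -2.9]
opening: 0.0221
```

>>> play_rows:
  commands:
    - [0,0,0,0,0,0.006,0]
    - [0,0,0,0,0,0.006,0]
    - [0,0,0,0,0,0.006,0]
    - [0,0,0,0,0,0.006,0]
    - [0,0,0,0,0,0.006,0]

```text
clock: 9.3
ee_pos: [0.4985, 0.2886, 0.2538]
ee_rot: [-0.0, 0.992, -0.125, 0.0]
force: [0.1, -0.5, -2.4]
opening: 0.0222
```

Run:
```python
from h import *
s=env.sense();p=s['ee_pos'];print(p,s['force'])
save('scene','s4');I=cv2.imread('pics/s4.png')
cv2.imwrite('pics/s4c.png',cv2.resize(I[100:250,330:430],None,fx=4,fy=4,interpolation=cv2.INTER_CUBIC))
```

```text
[0.49851639 0.28861577 0.25378353] [ 0.14971948 -0.49692155 -2.40564971]
```

View pics/s4c.png

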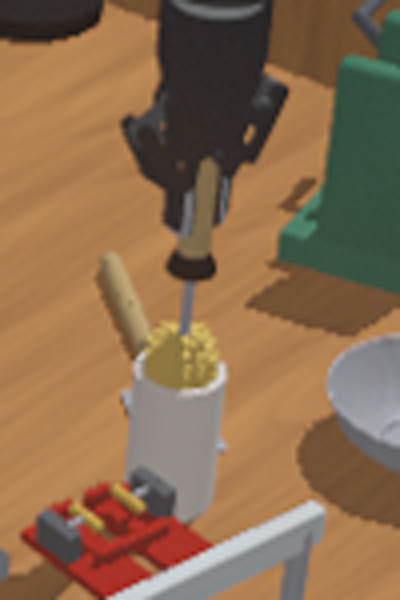

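The head is entering the cup centred and the cup hasn't moved. Continuing to the floor.

>>> play_rows:
  commands:
    - [0,0,0,0,0,0.009,0]
    - [0,0,0,0,0,0.009,0]
    - [0,0,0,0,0,0.009,0]
    - [0,0,0,0,0,0.009,0]
    - [0,0,0,0,0,0.009,0]

```text
clock: 9.85
ee_pos: [0.4984, 0.2885, 0.2081]
ee_rot: [0.0, 0.992, -0.125, -0.0]
force: [-1.0, 0.4, 0.4]
opening: 0.0221
```

>>> play_rows:
  commands:
    - [0,0,0,0,0,0.009,0]
    - [0,0,0,0,0,0.009,0]
    - [0,0,0,0,0,0.006,0]
    - [0,0,0,0,0,0.004,0]
    - [0,0,0,0,0,0,0]

```text
clock: 10.35
ee_pos: [0.4982, 0.2883, 0.1803]
ee_rot: [0.0, 0.992, -0.125, -0.0]
force: [-0.8, -0.2, -2.3]
opening: 0.0223
```

>>> play_rows:
  commands:
    - [0,0,0,0,0,0.001,0]
    - [0,0,0,0,0,0,0]
    - [0,0,0,0,0,-0.009,0]
    - [0,0,0,0,0,-0.01,0]
    - [0,0,0,0,0,-0.01,0]

```text
clock: 10.85
ee_pos: [0.4986, 0.2886, 0.2104]
ee_rot: [-0.0, 0.992, -0.125, 0.0]
force: [0.1, 0.5, -2.2]
opening: 0.022
```

>>> play_rows:
  commands:
    - [0,0,0,0,0,-0.01,0]
    - [0,0,0,0,0,-0.01,0]
    - [0,0,0,0,0,-0.01,0]
    - [0,0,0,0,0,-0.01,0]
    - [0,0,0,0,0,0,0]

```text
clock: 11.35
ee_pos: [0.4991, 0.289, 0.251]
ee_rot: [-0.001, 0.992, -0.124, 0.001]
force: [0.6, 0.4, -0.8]
opening: 0.0222
```

Run:
```python
from h import *
s=env.sense();p=s['ee_pos'];print(p,s['force'])
save('scene','s5');I=cv2.imread('pics/s5.png')
cv2.imwrite('pics/s5c.png',cv2.resize(I[100:250,330:430],None,fx=4,fy=4,interpolation=cv2.INTER_CUBIC))
```

```text
[0.49906266 0.28898478 0.25099355] [ 0.5762327   0.35758563 -0.84069002]
```

View pics/s5c.png

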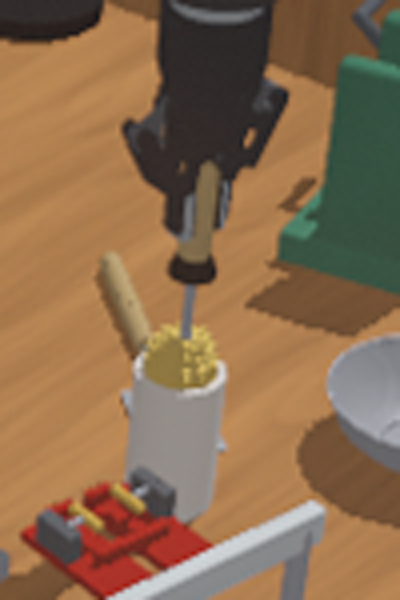

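The cup stayed down, and the brush is drawn up as intended. Next come strokes two and three.

>>> play_rows:
  commands:
    - [0,0,0,0,0,0.01,0]
    - [0,0,0,0,0,0.01,0]
    - [0,0,0,0,0,0.01,0]
    - [0,0,0,0,0,0.01,0]
    - [0,0,0,0,0,0.01,0]

```text
clock: 11.9
ee_pos: [0.4983, 0.2884, 0.1976]
ee_rot: [0.0, 0.992, -0.125, -0.0]
force: [-0.8, -0.2, -0.9]
opening: 0.0222
```

>>> play_rows:
  commands:
    - [0,0,0,0,0,0.008,0]
    - [0,0,0,0,0,0.007,0]
    - [0,0,0,0,0,0.005,0]
    - [0,0,0,0,0,0,0]
    - [0,0,0,0,0,0,0]

```text
clock: 12.4
ee_pos: [0.4983, 0.2885, 0.1789]
ee_rot: [0.0, 0.992, -0.125, -0.0]
force: [-0.7, -0.3, -2.5]
opening: 0.0216
```

>>> play_rows:
  commands:
    - [0,0,0,0,0,-0.01,0]
    - [0,0,0,0,0,-0.01,0]
    - [0,0,0,0,0,-0.01,0]
    - [0,0,0,0,0,-0.01,0]
    - [0,0,0,0,0,-0.01,0]

```text
clock: 12.9
ee_pos: [0.4984, 0.2886, 0.2303]
ee_rot: [-0.0, 0.992, -0.125, 0.0]
force: [-0.8, -0.3, -2.7]
opening: 0.0224
```

>>> play_rows:
  commands:
    - [0,0,0,0,0,-0.01,0]
    - [0,0,0,0,0,-0.01,0]
    - [0,0,0,0,0,0,0]
    - [0,0,0,0,0,0,0]
    - [0,0,0,0,0,0.01,0]

```text
clock: 13.4
ee_pos: [0.4989, 0.2889, 0.2397]
ee_rot: [-0.001, 0.992, -0.124, 0.001]
force: [-0.9, 0.1, -1.3]
opening: 0.0221
```

>>> play_rows:
  commands:
    - [0,0,0,0,0,0.01,0]
    - [0,0,0,0,0,0.01,0]
    - [0,0,0,0,0,0.01,0]
    - [0,0,0,0,0,0.01,0]
    - [0,0,0,0,0,0.008,0]

```text
clock: 13.9
ee_pos: [0.4982, 0.2883, 0.1897]
ee_rot: [0.0, 0.992, -0.125, -0.0]
force: [0.7, -0.1, 0.1]
opening: 0.0219
```

>>> play_rows:
  commands:
    - [0,0,0,0,0,0.007,0]
    - [0,0,0,0,0,0.005,0]
    - [0,0,0,0,0,0,0]
    - [0,0,0,0,0,0,0]
    - [0,0,0,0,0,0,0]

```text
clock: 14.4
ee_pos: [0.4984, 0.2885, 0.1792]
ee_rot: [-0.0, 0.992, -0.125, 0.0]
force: [0.1, 0.4, -2.0]
opening: 0.0217
```

>>> play_rows:
  commands:
    - [0,0,0,0,0,-0.01,0]
    - [0,0,0,0,0,-0.01,0]
    - [0,0,0,0,0,-0.01,0]
    - [0,0,0,0,0,-0.01,0]
    - [0,0,0,0,0,-0.01,0]

```text
clock: 14.9
ee_pos: [0.4985, 0.2886, 0.2303]
ee_rot: [-0.0, 0.992, -0.125, 0.0]
force: [-0.7, 0.6, -2.7]
opening: 0.0222
```

>>> play_rows:
  commands:
    - [0,0,0,0,0,-0.01,0]
    - [0,0,0,0,0,-0.01,0]
    - [0,0,0,0,0,0,0]
    - [0,0,0,0,0,0,0]
    - [0,0,0,0,0,0,0]

```text
clock: 15.4
ee_pos: [0.4984, 0.2885, 0.2487]
ee_rot: [0.0, 0.992, -0.125, -0.0]
force: [0.4, 0.0, -1.1]
opening: 0.0222
```

>>> play_rows:
  commands:
    - [0,0,0,0,0,-0.01,0]
    - [0,0,0,0,0,-0.01,0]
    - [0,0,0,0,0,-0.01,0]
    - [0,0,0,0,0,-0.01,0]
    - [0,0,0,0,0,-0.01,0]

```text
clock: 15.9
ee_pos: [0.4985, 0.2886, 0.3002]
ee_rot: [-0.0, 0.992, -0.125, 0.0]
force: [-0.4, 0.8, -1.4]
opening: 0.0218
```

>>> play_rows:
  commands:
    - [0,0,0,0,0,-0.015,0]
    - [0,0,0,0,0,-0.015,0]
    - [0,0,0,0,0,-0.01,0]
    - [0,0,0,0.0022,0.015,0,0]
    - [0,0,0,0.0032,0.022,0,0]

```text
clock: 16.4
ee_pos: [0.4941, 0.2508, 0.3385]
ee_rot: [0.0, 0.992, -0.124, -0.0]
force: [0.3, -0.2, -1.8]
opening: 0.0219
```

>>> play_rows:
  commands:
    - [0,0,0,0.0054,0.037,0,0]
    - [0,0,0,0.0054,0.037,0,0]
    - [0,0,0,0.0054,0.037,0,0]
    - [0,0,0,0.0054,0.037,0,0]
    - [0,0,0,0.0054,0.037,0,0]

```text
clock: 16.9
ee_pos: [0.4734, 0.0625, 0.3385]
ee_rot: [0.0, 0.992, -0.125, -0.0]
force: [0.5, 0.9, -0.6]
opening: 0.0221
```

>>> play_rows:
  commands:
    - [0,0,0,0.0054,0.037,0,0]
    - [0,0,0,0.0054,0.037,0,0]
    - [0,0,0,0.0054,0.037,0,0]
    - [0,0,0,0.0054,0.037,0,0]
    - [0,0,0,0.0054,0.037,0,0]

```text
clock: 17.4
ee_pos: [0.4533, -0.1229, 0.3386]
ee_rot: [-0.0, 0.992, -0.125, -0.0]
force: [0.4, 0.2, -1.6]
opening: 0.022
```

>>> play_rows:
  commands:
    - [0,0,0,0.0054,0.037,0,0]
    - [0,0,0,0.0054,0.037,0,0]
    - [0,0,0,0.0054,0.037,0,0]
    - [0,0,0,0.006,0.0367,0,0]
    - [0,0,0,0,0,0,0]

```text
clock: 17.9
ee_pos: [0.4378, -0.2729, 0.338]
ee_rot: [0.0, 0.992, -0.127, -0.001]
force: [-0.2, 0.3, -1.9]
opening: 0.0223
```

Run:
```python
from h import *
s=env.sense();p=s['ee_pos'];print(p,s['force'],s['q'])
save('scene','s6');save('wrist','w6');I=cv2.imread('pics/s6.png');J=cv2.imread('pics/w6.png')
R=np.zeros((600,790,3),np.uint8);R[:,:]=0
a=cv2.resize(I[190:340,170:270],None,fx=4,fy=4,interpolation=cv2.INTER_CUBIC);R[:,:400]=a
b=cv2.resize(J[140:340,220:415],None,fx=2,fy=2,interpolation=cv2.INTER_CUBIC);R[:400,400:790]=b
cv2.imwrite('pics/s6c.png',R)
print([np.round(proj('scene',[p[0],p[1],p[2]-z])) for z in(.167,.05)],[np.round(proj('scene',[.44,-.2695,.095]))])
```

```text
[ 0.43784193 -0.27287126  0.33797134] [-0.24532354  0.3277627  -1.92416304] [-1.76020438e-01  4.75546691e-02 -1.85898553e-01  5.30785583e-04
 -1.33955946e+00  1.49245609e+00]
[array([215., 259.]), array([212., 219.])] [array([219., 283.])]
```

View pics/s6c.png

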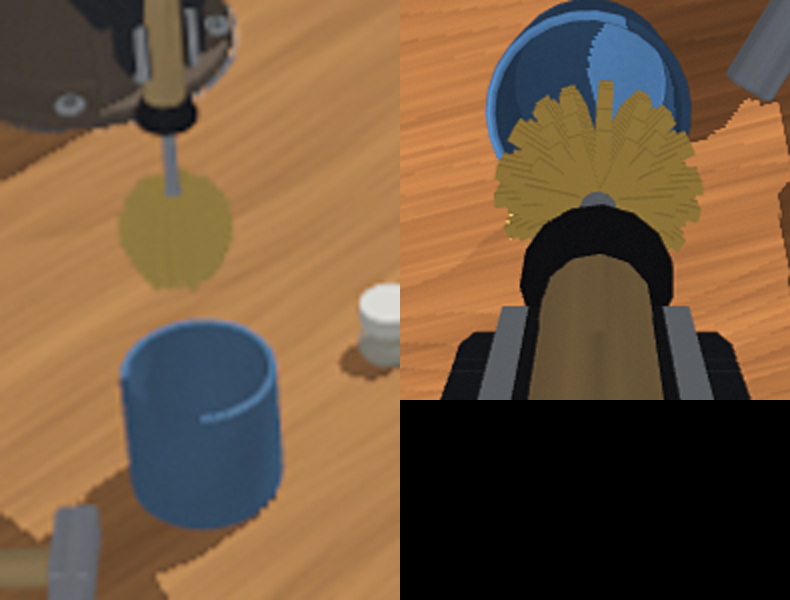

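The scene view shows the brush above the jar. In the wrist view it sits about 4 mm toward -y of the jar centre, so I'll correct and lower.

>>> play_rows:
  commands:
    - [0,0,0,0.001,-0.003,0,0]
    - [0,0,0,0,0,0.015,0]
    - [0,0,0,0,0,0.015,0]
    - [0,0,0,0,0,0.015,0]
    - [0,0,0,0,0,0.015,0]

```text
clock: 18.5
ee_pos: [0.4421, -0.2652, 0.2786]
ee_rot: [-0.0, 0.992, -0.124, 0.0]
force: [1.1, 0.1, -1.7]
opening: 0.0219
```

>>> play_rows:
  commands:
    - [0,0,0,0,0,0.01,0]
    - [0,0,0,0,0,0.01,0]
    - [0,0,0,0,0,0.01,0]
    - [0,0,0,0,0,0.01,0]
    - [0,0,0,0,0,0.01,0]

```text
clock: 19.0
ee_pos: [0.4422, -0.2664, 0.2284]
ee_rot: [0.0, 0.992, -0.125, 0.0]
force: [-0.4, -0.5, -2.6]
opening: 0.0223
```

>>> play_rows:
  commands:
    - [0,0,0,0,0,0.01,0]
    - [0,0,0,0,0,0.01,0]
    - [0,0,0,0,0,0.01,0]
    - [0,0,0,0,0,0.01,0]
    - [0,0,0,0,0,0.007,0]

```text
clock: 19.5
ee_pos: [0.4418, -0.2664, 0.1809]
ee_rot: [-0.0, 0.992, -0.125, -0.0]
force: [-0.8, -0.4, -1.3]
opening: 0.022
```

>>> play_rows:
  commands:
    - [0,0,0,0,0,0,0]
    - [0,0,0,0,0,0,0.05]
    - [0,0,0,0,0,0,0.2]
    - [0,0,0,0,0,0,0.3]
    - [0,0,0,0,0,0,0.3]
  grip_force: 40

```text
clock: 20.0
ee_pos: [0.4425, -0.2666, 0.1826]
ee_rot: [0.0, 0.992, -0.124, 0.001]
force: [0.4, 0.5, 0.3]
opening: 0.0257
```

>>> play_rows:
  commands:
    - [0,0,0,0,0,0,0.4]
    - [0,0,0,0,0,0,0.6]
    - [0,0,0,0,0,0,0.8]
    - [0,0,0,0,0,0,1]
    - [0,0,0,0,0,0,1]

```text
clock: 20.5
ee_pos: [0.4421, -0.2665, 0.182]
ee_rot: [0.0, 0.992, -0.125, 0.0]
force: [0.7, 0.3, 0.3]
opening: 0.0855
```

>>> play_rows:
  commands:
    - [0,0,0,0,0,-0.005,1]
    - [0,0,0,0,0,-0.01,1]
    - [0,0,0,0,0,-0.01,1]
    - [0,0,0,0,0,-0.015,1]
    - [0,0,0,0,0,-0.02,1]

```text
clock: 21.0
ee_pos: [0.4419, -0.2664, 0.243]
ee_rot: [-0.0, 0.992, -0.125, -0.0]
force: [0.4, -0.6, -0.0]
opening: 0.0851
```

>>> play_rows:
  commands:
    - [0,0,0,0,0,-0.03,1]
    - [0,0,0,0,0,-0.03,1]
    - [0,0,0,0,0,-0.03,1]
    - [0,0,0,0,0,-0.02,1]
    - [0,0,0,0,0,0,1]

```text
clock: 21.5
ee_pos: [0.4431, -0.2671, 0.3565]
ee_rot: [0.001, 0.992, -0.124, 0.003]
force: [0.1, -0.2, -0.3]
opening: 0.0856
```

Run:
```python
from h import *
s=env.sense();print(s['ee_pos'],s['force'],s['clock'])
save('scene','s7');cv2.imwrite('pics/s7c.png',cv2.imread('pics/s7.png')[100:440])
```

```text
[ 0.44308006 -0.26706575  0.356471  ] [ 0.14426769 -0.24380649 -0.27705819] 21.5
```

View pics/s7c.png

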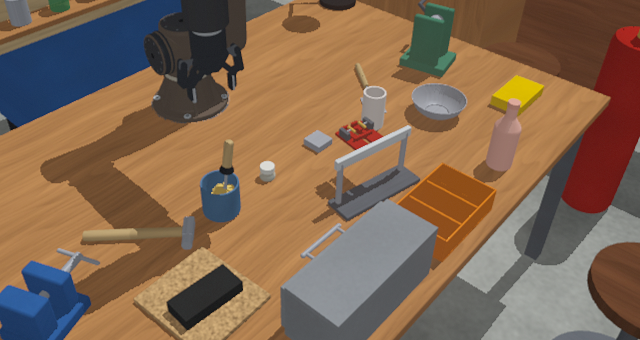

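The brush stands in the jar, leaning slightly at (226,170) in the crop. The cup at (374,105) and the bystanders haven't moved, and the gripper is clear.

>>> play_rows:
  commands:
    - [0,0,0,0,0,0,1]
    - [0,0,0,0,0,0,1]
    - [0,0,0,0,0,0,1]
    - [0,0,0,0,0,0,1]
    - [0,0,0,0,0,0,1]

```text
clock: 22.05
ee_pos: [0.442, -0.2665, 0.3517]
ee_rot: [-0.0, 0.992, -0.125, -0.0]
force: [-0.2, -0.3, 0.4]
opening: 0.0856
```

```bash
python3 -c "
from h import *
print(env.sign_off())"
```

```text
the job is handed in; nothing more can be done
None
```

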